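Hang a washed beaker on the warm-air dryer and start it

ROBOT

A 7-joint arm with a two-finger parallel gripper is mounted at the origin on a cart in front of the work surface, level with it; the furniture and walls round the work are solid. World frame = base frame: x ahead of the robot, y to its left, z up, the work surface at z = 0. Lengths are in m, angles in rad, forces in N, time in s.
With the tool pointing down it reaches from about 0.4 to 0.85 m from the base axis. Payload 10.4 kg.
Tool frame: the origin (TCP) lies on the front face of the gripper's body, between the roots of the fingers; the fingertips stand 73 mm ahead of it and the grasp point (between the pads) lies 54 mm ahead of it; z points along the fingers, y is the line along which they close (so a half turn about z gives the same grasp; the last joint's range is limited). The gripper opens to 85 mm and grips with 20 to 120 N. Pads are 22 mm wide; open, the fingers measure 114 mm over their backs; the gripper's body (76 mm by 85 mm) begins 54 mm behind the grasp point. The pads swing forward as they close: fully open they stand 13 mm farther back than shut.
Start: joints at [1.23, 0.332, -0.065, 1.46, 0.022, 1.35, -0.088], TCP at [0.195, -0.594, 0.304] pointing down, gripper open.
Joint ranges: [-2.6, 2.6], [-0.5, 2.12], [-1.47, 1.34], [0.16, 2.42], [-1.27, 4.41], [0.06, 2.06], [-2.6, 2.6]. Speed limits (rad/s): [2.22, 2.22, 2.79, 2.79, 3.14, 3.14, 3.14].

INTERFACE

Orientations are given as a unit quaternion [x, y, z, w].
In Python, from workcell import manip gives the robot as it stands.
- The arm moves only by the shell command python3 -m jog 'ROWS' [FORCE]. ROWS is JSON, a list of rows, each an object with "grip": the gripper command: -1 is fully open, 1 is shut, values between are in proportion; "slide": the shift along the tool's x, y, z in cm, a list of three; "yaw": the turn about the tool's z in rad. A call has 1 to 8 rows; each row shifts and turns the commanded pose from where the row before left it, along the tool's axes as they then stand; what a row does not reach is not made up. A row lasts 1/10 s, in which the tool goes at most 50 mm and 8.59 degrees, less where a joint would pass 70% of its speed; a pose out of reach is approached as far as the arm can. A call with a gripper value outside its range is refused whole. The fingers move at their own pace and stop on an object; FORCE is the grip in N (left out, the last holds). Time passes only in rows, so rows that do not move let the fingers close. It gives the time, the measured TCP pose, the force, the opening and the grip force at its end, in the units of the state.
- manip.get_obs(): the state, without advancing time (a new reading comes with each control period).
- manip.camera(name): name is "scene" or "top"; returns the picture (400x640x3 uint8, blue, green, red); there is no depth.
- manip.calibration(name): a dict with "vfov" (degrees; the focal length in pixels is half the picture's height over the tangent of half this angle, whatever the lens; pixels are square), "cx", "cy" (the principal point, pixels), "camera_from_world" (4x4, takes a point from world to camera coordinates). Camera axes: x right, y down, z forward; pixel columns grow to the right and rows downward; lengths in m; the calibration is good to about 2 mm. A picture is of the moment at which its call begins. calibration takes no time and is no camera call.
- manip.hand_in(): hands the job in; it is judged then, once.
Trained networks look in the newest picture that a camera, given by its name, has taken for a name from the list of things; names that differ only in an ending like _2 or _b are one class to them, and where a whole thing is asked for, a point or a joint stands for the part that bears it (a point fixed in the world has none). Each returns a list of dicts, best first, with "conf" (0 to 1); they miss things now and then, are a little off and sometimes report something else, mostly with a low value. They report only what shows in the picture. A call takes as long as a camera call. They do not tell look-alikes from the thing itself.
- manip.masks_of(thing, camera): "region" (400x640 bool, what is visible of it) and "centre" ([column, row] in pixels, amid what is visible of it).
The state is a dict: "clock": time; "joint_pos": joint angles; "joint_velocities": joint speeds; "tau": joint torques, N m; "position": TCP position; "ee_rot": TCP orientation; "ft_force": force on the tool from outside, world axes, zero at the start; "torque": the same for the moment, N m; "grip_width": opening from 0.0 (shut) to 1.0 (fully open); "grasp_force": force on a finger pad.
Only numpy, scipy, OpenCV 4.12 (cv2) and the standard library are available. Lean on these libraries where they do the work, as an engineer would, in place of code of your own. Each camera call takes 0.05 s, during which the arm holds its last target. There are 200 camera calls.

TASK

Hang the washed beaker up to dry: slide it, mouth first, down along the slanted axis of the dryer's wide peg until you feel its rim rest gently and squarely on the cushioned stop collar, which is clamped at a different height each time, and only then let go, so that it does not drop. After that, flip the splash cover over the start button right up until it stays open by itself, and press the button fully in. Leave the cover open and the other things on the bench where they stand.

Things in the scene. Friction and masses are not known exactly. Their poses are not given: they have to be found in the camera images.
- beaker_center (a point): Clear glass beaker standing upside down (mouth on the bench, flat base up) on the right of the bench: 70 mm tall, 51 mm in diameter at the base, 55-57 mm at the rim, hollow (inner radius 22 mm at the mouth, 20 mm at the base, 68 mm deep), about 50 g. The point is its centre, 35 mm from either end; its z axis runs from base to mouth, so it points down at the start.
- beaker_mouth (a point): Centre of the beaker's mouth, in the plane of its rim. The rim comes to rest on the wide peg's stop collar, a ring of 68 mm diameter with a black rubber top, whose top is clamped 10 to 26 mm above the peg's origin along the peg (no reading tells where: feel for it). The rubber gives up to 4 mm, at 1.5 to 6 N (over 10 N is too rough); the collar stays put.
- wide_peg: The wide one of two white perforated pegs on the sloping panel, in the left or the right port: 41 mm in diameter in its lower 27 mm, tapering to 33 mm near the tip, 72 mm long. Origin: on its axis, at its foot on the panel. z: along the peg to its tip, 26 degrees from vertical, leaning to the dryer's front; y: level, along the front. Round it sits the stop collar (see beaker_mouth).
- slim_peg: The slim one of the two pegs (for tubes), 16 mm in diameter at its foot, 12 mm at its tip, 76 mm long, with a like collar, in the other port, 110 mm beside the wide one; same axes. Stays empty.
- dryer: Warm-air glassware dryer, a white housing 180 mm deep (x), 360 mm wide (y), fixed to the bench; origin under its centre, -x is its front, z up. The sloping steel panel with the two pegs takes up its right 270 mm and rises from 48 mm at the front to 119 mm at the back; the flat control deck on its left (+y), 90 mm wide, is 48 mm high.
- start_button_top (a point): Centre of the top face of the round start button on the control deck, 22 mm in diameter, top 21 mm above the deck, in a round housing 38 mm in diameter and 12 mm high. Pressed straight down. It lies under the splash cover until that is open.
- start_button (a joint): How far the start button is pressed in, m: 0 out, 0.005 fully in (needs 4 N; springs back).
- splash_cover (a joint): Opening angle of the clear splash cover over the button, rad: 0 shut, 1.95 fully open against its stop. It has hardly any friction: let go below about 1.05 it falls shut, beyond that it falls open and stays there. The cover is a hollow hood 64 mm long (hinge to front wall), 56 mm wide, 31 mm high, hinged at its rear lower edge.
- cover_tab (a point): Centre of the black pull tab that sticks out 22 mm from the front wall of the cover: 18 mm wide (along the dryer's y, its two side faces can be pinched), 10 mm thick. Moves with the cover; shut, it is 31 mm above the deck with free space below and on both sides.
- cover_hinge (a point): Middle of the cover's hinge axis, which is level and runs along the dryer's y, 77 mm behind and 24 mm below the shut cover's tab centre; the tab swings up and back about it.
- vial_center (a point): Bystander: small sample vial with a black cap, 27 mm in diameter, 60 mm tall, standing in front of the beaker; centre, half-way up.
- dish_center (a point): Bystander: small clear Petri dish, 58 mm in diameter, 14 mm high; centre, half-way up.
- tin_center (a point): Bystander: round white specimen tin, 68 mm in diameter, 25 mm high, behind the beaker; centre, half-way up.
Not all that is in view belongs to the job. What is meant by the part that bears beaker_center is not brown or turquoise, and is the smaller of those in its own colour.

How it is judged:
On the way, in this order (a step that is already met when the one before it is completed fails the run):
1. the beaker sits fully home on the wide peg, its rim resting squarely on the stop collar, and has been let go (z of beaker_mouth in the frame of wide_peg between 0.006 and 0.029 m and x of beaker_mouth in the frame of wide_peg between -0.007 and 0.007 m and y of beaker_mouth in the frame of wide_peg between -0.007 and 0.007 m and angle between the z axis of beaker_center and the z axis of wide_peg, either way round below 0.09 rad and contact force between beaker and wide_peg above 0.1 N and contact force between the fingers and beaker below 0.1 N and linear speed of beaker below 0.02 m/s), for 0.3 s.
2. the splash cover is flipped right up and stays open by itself (value of joint splash_cover above 1.6 rad and contact force between the fingers and splash_cover below 0.1 N), for 0.3 s.
3. the start button is pressed fully in with the cover open (value of joint start_button above 0.004 m and value of joint splash_cover above 1.6 rad), for 0.1 s.
At the end, for the whole second after the job is handed in: The beaker hangs at rest on the wide peg, released, carried by the collar (10 to 26 mm above the peg's origin; 6 to 29 mm are accepted), mouth centre within 7 mm of the peg's axis in x and y, its axis within 5 degrees of the peg's; the cover is open beyond 1.6 rad; the button has sprung back (all of step 1 and value of joint splash_cover above 1.6 rad and value of joint start_button below 0.001 m); the robot touches nothing.
It fails at once if the beaker is dropped or let slide freely (moves faster than 0.15 m/s without being held) (linear speed of beaker above 0.15 m/s and contact force between the fingers and beaker below 0.05 N).
It fails at once if the beaker is pressed on the peg or its collar with more than 10 N (contact force between beaker and wide_peg above 10 N).
It fails at once if the vial, the dish or the tin is moved more than 20 mm (distance of any of vial_center, dish_center, tin_center from where it was at the start of the episode above 0.02 m).
It also fails if it takes over 61 s, if anything falls off the work surface, if the arm or the gripper's body presses on something with over 40 N, if the wrist force passes 120 N, or if a joint passes its speed limit or range.

## Working session

There is one attempt and no reset: what is moved stays moved. The work goes in short steps, Python scripts to look and compute and a shell command to move; the robot and the scene stay as the last step left them, time stands still between calls to the robot, and variables do not carry over. Pictures are saved under pics/ and viewed, at most 10 in all, crops included, and the job is handed in when it is done.

```bash
mkdir -p pics; ls; python3 - <<'E'
from workcell import manip
import cv2,numpy as np
for c in("scene","top"):
    im=manip.camera(c); cv2.imwrite(f"pics/{c}0.png",im)
    k=manip.calibration(c); print(c,k["vfov"],k["cx"],k["cy"],{a:b for a,b in k.items() if a not in("vfov","cx","cy")})
    for t in("beaker_center","wide_peg","slim_peg","dryer","start_button_top","cover_tab","splash_cover","vial_center","dish_center","tin_center"):
        for d in manip.masks_of(t,c)[:5]:
            r=d["region"];ys,xs=np.nonzero(r); print(t,round(d["conf"],2),np.round(d["centre"]),r.sum(),xs.min(),xs.max(),ys.min(),ys.max(),im[r].mean(0).round())
o=manip.get_obs();print(o)
E
```

```text
pics
scene 43.43011996374919 324.97920231699607 198.98365748330758 {'camera_from_world': array([[ 0.55109998, -0.83436589, -0.01106228, -0.35625821],
       [-0.35106202, -0.21980949, -0.91018638,  0.22269783],
       [ 0.75699687,  0.50548724, -0.41405118,  1.1387199 ],
       [ 0.        ,  0.        ,  0.        ,  1.        ]])}
beaker_center 0.92 [320. 255.] 1282 305 333 231 278 [165. 169. 172.]
beaker_center 0.7 [404. 250.] 1431 389 421 223 274 [ 37.  67. 108.]
beaker_center 0.55 [381. 223.] 493 368 386 210 238 [132. 136.   1.]
beaker_center 0.28 [330. 189.] 4899 261 384 155 226 [169. 176. 181.]
slim_peg 0.86 [348. 186.] 399 340 360 170 197 [93. 94. 97.]
cover_tab 0.57 [284. 173.] 320 273 298 165 182 [154. 155. 160.]
splash_cover 0.8 [285. 175.] 347 272 298 166 182 [151. 153. 157.]
dish_center 0.56 [338. 244.] 91 334 341 237 251 [171. 175. 180.]
tin_center 0.9 [461. 223.] 358 449 473 217 233 [180. 187. 192.]
top 47.093911742653205 318.1292343597205 200.37194882366794 {'camera_from_world': array([[ 0.0066142 , -0.99997037,  0.00393803, -0.11368539],
       [-0.98436793, -0.00720
[... 895 characters left out ...]
'joint_pos': array([ 1.23039557,  0.33220612, -0.06465412,  1.46010354,  0.02160693,
        1.34990942, -0.08850219]), 'joint_velocities': array([ 0.0002877 ,  0.00028061,  0.00144462, -0.00074319, -0.00082836,
       -0.00147742,  0.00099851]), 'tau': array([-2.03367454e-03, -6.25250387e+01,  4.80539713e-02, -3.91839623e+01,
        1.63330568e-02,  1.96784255e-03, -1.01900619e-05]), 'position': array([ 0.19529153, -0.59371827,  0.30393189]), 'ee_rot': array([9.87405097e-01, 1.58212433e-01, 3.57552629e-06, 3.40125293e-05]), 'ft_force': array([ 0.287534  ,  0.36603277, -0.06471042]), 'torque': array([0.00799775, 0.00334372, 0.00072208]), 'grasp_force': 0.0, 'grip_width': 1.0019059203236227}
```

```bash
python3 - <<'E'
import cv2
a=cv2.imread("pics/scene0.png")[130:320,230:500];b=cv2.imread("pics/top0.png")[90:310,200:480]
cv2.imwrite("pics/s1.png",cv2.resize(a,None,fx=2.9,fy=2.9,interpolation=2));cv2.imwrite("pics/t1.png",cv2.resize(b,None,fx=2.7,fy=2.7,interpolation=2))
E
```

```text
(no output)
```

View pics/s1.png

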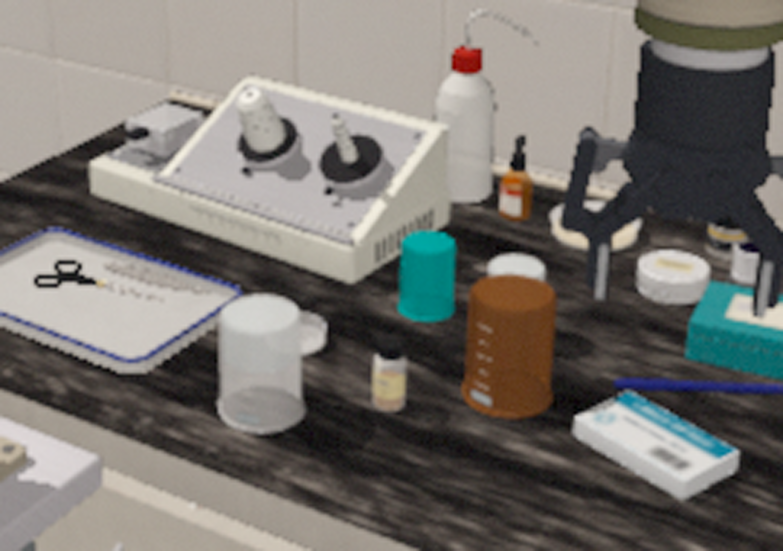

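View pics/t1.png

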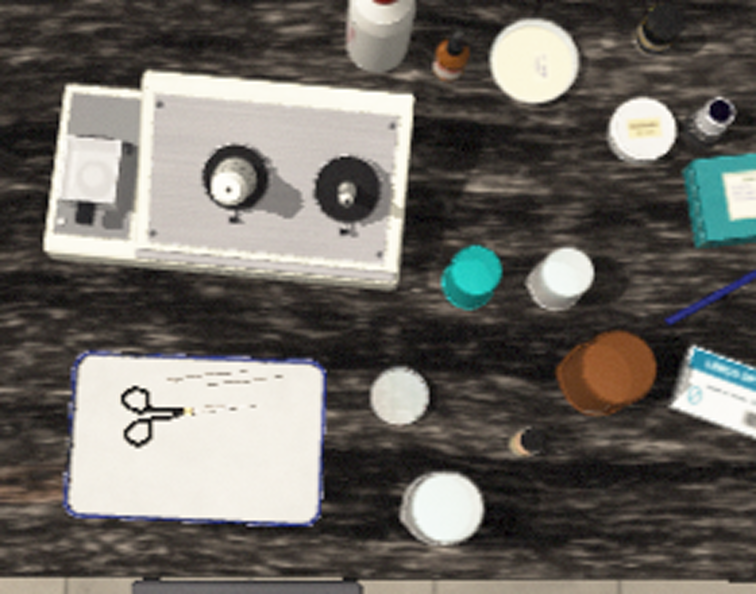

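The smaller clear beaker is at about (407,193) in the top view; in the scene view it is hidden behind the brown one. The larger clear one at (364,278) is the decoy. The wide peg is in the left port at (286,154), with the cover at (233,152). Next I'll zoom in on the dryer to fit its pose.

```bash
python3 - <<'E'
import cv2
a=cv2.imread("pics/scene0.png")[150:235,255:390];b=cv2.imread("pics/top0.png")[110:205,212:357]
cv2.imwrite("pics/s2.png",cv2.resize(a,None,fx=5.5,fy=5.5,interpolation=2));cv2.imwrite("pics/t2.png",cv2.resize(b,None,fx=5.5,fy=5.5,interpolation=2))
E
```

```text
(no output)
```

View pics/s2.png

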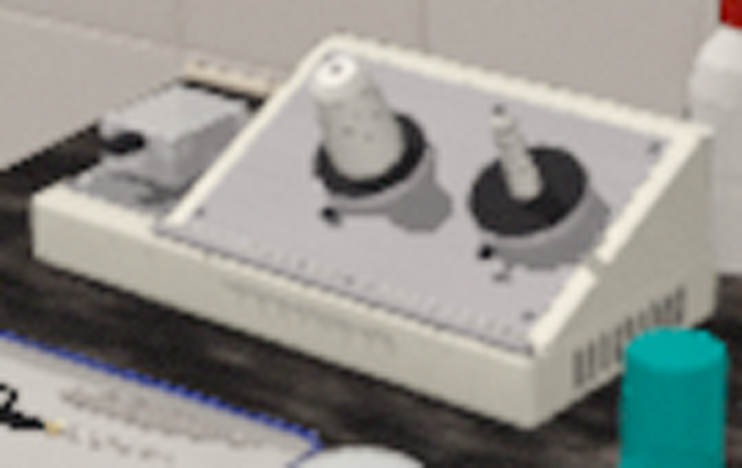

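View pics/t2.png

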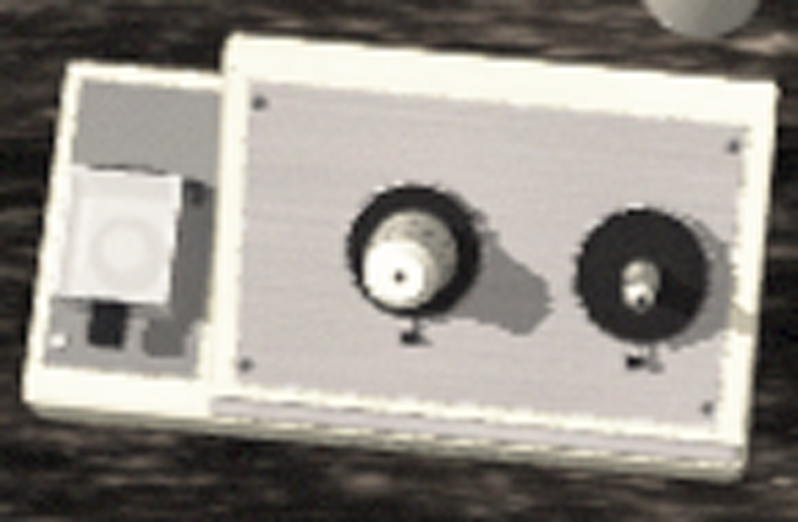

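Dryer features read off at 5.5×. In the top crop: corners (25,402), (70,65), (777,85) and (228,38); wide tip (400,275), slim tip (641,300), tab (108,325), button (125,247). In the scene crop: wide tip (337,68), slim tip (500,110), tab (123,142).

```bash
cat >h.py <<'E'
from workcell import manip
import numpy as np
K={c:manip.calibration(c) for c in("scene","top")}
def proj(c,p):
    k=K[c];T=k["camera_from_world"];q=T[:3,:3]@np.asarray(p)+T[:3,3];f=200/np.tan(np.radians(k["vfov"]/2))
    return np.array([k["cx"],k["cy"]])+f*q[:2]/q[2]
def ray(c,uv,z):
    k=K[c];T=k["camera_from_world"];f=200/np.tan(np.radians(k["vfov"]/2))
    d=T[:3,:3].T@np.array([(uv[0]-k["cx"])/f,(uv[1]-k["cy"])/f,1]);o=-T[:3,:3].T@T[:3,3]
    return o+d*(z-o[2])/d[2]
E
cat >fit.py <<'E'
from h import *
from scipy.optimize import least_squares
S=lambda u,v:np.array([254.6+u/5.5,149.6+v/5.5]);Tt=lambda u,v:np.array([211.6+u/5.5,109.6+v/5.5])
cor=[("top",Tt(25,402),(-.09,.18,.048)),("top",Tt(70,65),(.09,.18,.048)),("top",Tt(777,85),(.09,-.18,.119)),("top",Tt(228,38),(.09,.09,.119)),
("scene",S(35,198),(-.09,.18,.048)),("scene",S(710,130),(.09,-.18,.119)),("scene",S(332,38),(.09,.09,.119)),("scene",S(535,428),(-.09,-.18,0)),("scene",S(37,262),(-.09,.18,0))]
def W(p,q):
    c,s=np.cos(p[2]),np.sin(p[2]);return np.array([p[0]+c*q[0]-s*q[1],p[1]+s*q[0]+c*q[1],q[2]])
ax=np.array([-np.sin(np.radians(26)),0,np.cos(np.radians(26))])
def res(p):
    t=p[3:6];s=t+[0,-.11,0]+.004*ax
    L=[(c,uv,q) for c,uv,q in cor]+[("top",Tt(400,275),t),("scene",S(337,68),t),("top",Tt(641,300),s),("scene",S(500,110),s),
      ("top",Tt(108,325),(p[6],p[7],.079)),("scene",S(123,142),(p[6],p[7],.079)),("top",Tt(125,247),(p[8],p[9],.069))]
    return np.concatenate([proj(c,W(p,q))-uv for c,uv,q in L])
r=least_squares(res,[.8,.0,-.08,-.03,.05,.15,-.05,.13,0,.13],loss="soft_l1")
p=r.x
if __name__=="__main__":
    print(p.round(4));print(res(p).reshape(-1,2).round(1).tolist())
    t=p[3:6];print("peg origin dryer",(t-.072*ax).round(4),"world",W(p,t-.072*ax).round(4),"tip",W(p,t).round(4))
    print("tab",W(p,(p[6],p[7],.079)).round(4),"btn",W(p,(p[8],p[9],.069)).round(4))
    for z in(.07,):
        for d in manip.masks_of("beaker_center","top")[:4]:
            ys,xs=np.nonzero(d["region"]);m=(xs.mean(),ys.mean());print(d["conf"],m,ray("top",m,.035).round(4),ray("top",m,.07).round(4))
    for n,z in(("vial_center",.03),("dish_center",.007),("tin_center",.0125)):
        for d in manip.masks_of(n,"top")[:3]: print(n,d["conf"],d["centre"],ray("top",d["centre"],z).round(3))
E
python3 fit.py
python3 - <<'E'
import cv2
b=cv2.imread("pics/top0.png")[115:265,330:460]
cv2.imwrite("pics/b2.png",cv2.resize(b,None,fx=4,fy=4,interpolation=2))
E
```

```text
[ 0.5964 -0.0188 -0.0884 -0.0322 -0.0089  0.153  -0.0506  0.1368 -0.0087
  0.135 ]
[[-0.7, 1.3], [-0.2, -0.5], [2.4, -0.9], [-0.3, -1.8], [-1.7, 0.4], [3.1, 0.3], [1.6, -1.2], [-1.0, 4.3], [-1.1, 2.4], [0.0, 0.1], [0.1, 0.3], [-0.1, -0.0], [-0.0, -0.3], [-0.2, -0.1], [0.2, 0.9], [-0.0, 0.0]]
peg origin dryer [-0.0007 -0.0089  0.0883] world [ 0.5949 -0.0276  0.0883] tip [ 0.5635 -0.0248  0.153 ]
tab [0.558 0.122 0.079] btn [0.5996 0.1165 0.069 ]
0.77 (np.float64(407.49302325581397), np.float64(193.09767441860464)) [ 0.5038 -0.3547  0.035 ] [ 0.4969 -0.3476  0.07  ]
0.72 (np.float64(363.99242424242425), np.float64(277.93030303030304)) [ 0.2741 -0.2331  0.035 ] [ 0.2738 -0.2295  0.07  ]
0.61 (np.float64(425.1725714285714), np.float64(227.74285714285713)) [ 0.4088 -0.3998  0.035 ] [ 0.4046 -0.3915  0.07  ]
0.24 (np.float64(284.21480684128693), np.float64(155.79751225929914)) [ 0.6066 -0.0155  0.035 ] [ 0.5968 -0.0181  0.07  ]
vial_center 0.31 [237.0, 153.0] [0.615 0.117 0.03 ]
dish_center 0.55 [349.2, 239.3] [ 0.379 -0.196  0.007]
tin_center 0.7 [440.2, 138.2] [ 0.668 -0.457  0.012]
```

View pics/b2.png

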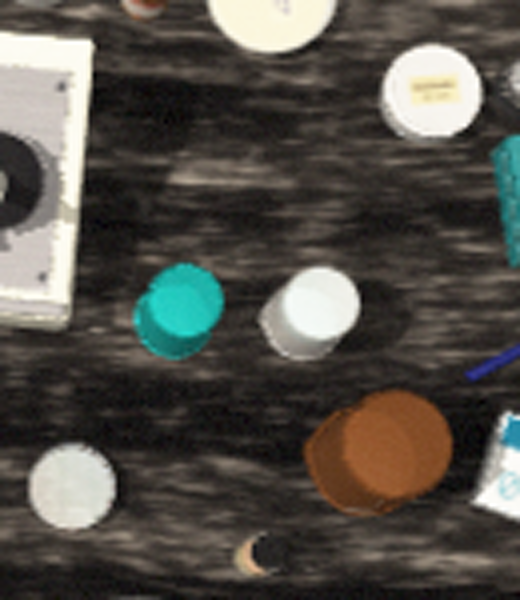

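The smaller clear beaker's base is at crop (320,303), which puts its centre near (0.504, -0.354). The turquoise cup is on its left and the brown beaker is nearer the robot. I'll close the fingers along the free diagonal. First move is above the beaker.

```bash
python3 -m jog '[{"grip":-1,"slide":[0,0,0],"yaw":-0.14},{"grip":-1,"slide":[0,0,0],"yaw":-0.14},{"grip":-1,"slide":[4.8,-0.4,-0.5],"yaw":0},{"grip":-1,"slide":[4.8,-0.4,1],"yaw":0},{"grip":-1,"slide":[4.8,-0.4,1],"yaw":0},{"grip":-1,"slide":[4.8,-0.4,1],"yaw":0},{"grip":-1,"slide":[4.8,-0.4,1],"yaw":0},{"grip":-1,"slide":[4.8,-0.4,1],"yaw":0}]' 20
python3 - <<'E'
from h import *
print(ray("top",(409.6,190.4),.07))
o=manip.get_obs();print(o)
E
```

```text
clock: 2.1
position: [0.4211, -0.4104, 0.2588]
ee_rot: [0.956, 0.294, 0.0, 0.0]
ft_force: [0.3, -1.1, -0.0]
grip_width: 1.003
grasp_force: 0.0
[ 0.50422477 -0.35344586  0.07      ]
{'clock': 2.1, 'joint_pos': array([ 0.91621725,  0.29325172, -0.26659129,  1.61339433,  0.08070022,
        1.24504241, -0.33862873]), 'joint_velocities': array([-0.60790275,  0.18174578, -0.26324832,  0.00725501,  0.1260758 ,
       -0.1652522 , -0.89618905]), 'tau': array([  4.63453084, -60.81080675,  -1.64184004, -36.92541361,
        -0.35538414,   0.58125325,   1.90188713]), 'position': array([ 0.42108395, -0.41044354,  0.25884459]), 'ee_rot': array([9.55707501e-01, 2.94317923e-01, 1.09377558e-04, 3.48270113e-04]), 'ft_force': array([ 0.33787213, -1.06811079, -0.04228955]), 'torque': array([-0.03428579, -0.04768504,  0.00850287]), 'grasp_force': 0.0, 'grip_width': 1.0025595781827803}
```

```bash
python3 -m jog '[{"grip":-1,"slide":[4.8,0,0],"yaw":0},{"grip":-1,"slide":[4.8,0,0],"yaw":0},{"grip":-1,"slide":[0.4,0,2.5],"yaw":0},{"grip":-1,"slide":[0,0,3.5],"yaw":0},{"grip":-1,"slide":[0,0,0],"yaw":0}]'
python3 - <<'E'
from h import *;import cv2
b=manip.camera("top");cv2.imwrite("pics/b3.png",cv2.resize(b[115:265,330:480],None,fx=4,fy=4,interpolation=2))
print(proj("top",[.504,-.354,.07]),manip.get_obs()["position"])
E
```

```text
clock: 2.6
position: [0.5008, -0.3542, 0.1944]
ee_rot: [0.956, 0.295, -0.002, -0.003]
ft_force: [0.5, -0.0, -0.2]
grip_width: 0.996
grasp_force: 0.0
[409.81057582 190.48435623] [ 0.50148213 -0.35504241  0.19726966]
```

View pics/b3.png

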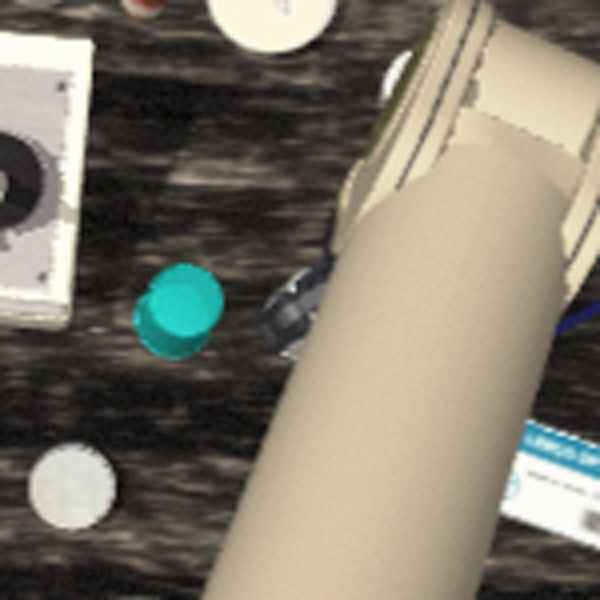

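The arm hides the beaker; only the left finger shows, at (295,300) beside it and clear of the turquoise cup. I'll descend.

```bash
python3 -m jog '[{"grip":-1,"slide":[0.3,0,3],"yaw":0},{"grip":-1,"slide":[0,0,3],"yaw":0},{"grip":-1,"slide":[0,0,2],"yaw":0},{"grip":-1,"slide":[0,0,1.6],"yaw":0},{"grip":-1,"slide":[0,0,0],"yaw":0}]'
python3 -m jog '[{"grip":1,"slide":[0,0,0],"yaw":0},{"grip":1,"slide":[0,0,0],"yaw":0},{"grip":1,"slide":[0,0,0],"yaw":0},{"grip":1,"slide":[0,0,0],"yaw":0},{"grip":1,"slide":[0,0,0],"yaw":0},{"grip":1,"slide":[0,0,0],"yaw":0}]' 25
```

```text
clock: 3.15
position: [0.5045, -0.354, 0.1023]
ee_rot: [0.956, 0.294, -0.001, -0.001]
ft_force: [-0.0, 0.2, 0.5]
grip_width: 0.998
grasp_force: 0.0
clock: 3.75
position: [0.5058, -0.3544, 0.1048]
ee_rot: [0.956, 0.294, 0.001, 0.001]
ft_force: [-1.9, 0.1, 4.7]
grip_width: 0.603
grasp_force: 25.3
```

Gripped: the opening is 51 mm, as expected. Moves can't tilt the tool, but the sloping panel is square to the peg axis. So I'll press the mouth flat on free panel between and in front of the pegs, to pivot the beaker 26° in the pads before going to the peg.

```bash
python3 -m jog '[{"grip":1,"slide":[0,0,-1],"yaw":0},{"grip":1,"slide":[0,0,-3],"yaw":0},{"grip":1,"slide":[0,0,-4.5],"yaw":0},{"grip":1,"slide":[0,0,-4.5],"yaw":0},{"grip":1,"slide":[0,0,-4],"yaw":0.137},{"grip":1,"slide":[0,0,-3],"yaw":0.137},{"grip":1,"slide":[0,0,0],"yaw":0.137},{"grip":1,"slide":[0,0,0],"yaw":0.137}]'
python3 -m jog '[{"grip":1,"slide":[0,0,0],"yaw":0.137},{"grip":1,"slide":[-0.2,-4.5,0],"yaw":0},{"grip":1,"slide":[-0.2,-4.5,0],"yaw":0},{"grip":1,"slide":[-0.2,-4.5,0],"yaw":0},{"grip":1,"slide":[-0.2,-4.5,0],"yaw":0},{"grip":1,"slide":[-0.2,-4.5,0],"yaw":0},{"grip":1,"slide":[-0.2,-4.5,0],"yaw":0},{"grip":1,"slide":[0,0,0],"yaw":0}]'
cat >st.py <<'E'
from h import *
from fit import p
from scipy.spatial.transform import Rotation as R
o=manip.get_obs();x=o["position"];c,s=np.cos(p[2]),np.sin(p[2]);d=x[:2]-p[:2]
X=R.from_quat(o["ee_rot"]).as_matrix()
print("dryer xy",(c*d[0]+s*d[1]).round(4),(-s*d[0]+c*d[1]).round(4),"z",x[2].round(4),"yaw err",(np.arctan2(X[1,0],X[0,0])-p[2]).round(3),"tz",X[:,2].round(3),"f",o["ft_force"].round(1),"w",o["grip_width"].round(3),"g",o["grasp_force"].round(1),"t",o["clock"])
E
python3 st.py
```

```text
clock: 4.55
position: [0.5053, -0.3538, 0.3055]
ee_rot: [1.0, 0.022, 0.001, 0.001]
ft_force: [0.2, 0.3, -2.0]
grip_width: 0.592
grasp_force: 26.4
clock: 5.35
position: [0.5168, -0.0765, 0.3045]
ee_rot: [0.999, -0.039, 0.001, -0.001]
ft_force: [-0.6, -0.8, -0.1]
grip_width: 0.593
grasp_force: 26.5Traceback (most recent call last):
  File "st.py", line 6, in <module>
    print("dryer xy",(c*d[0]+s*d[1]).round(4),(-s*d[0]+c*d[1]).round(4),"z",x[2].round(4),"yaw err",(np.arctan2(X[1,0],X[0,0])-p[2]).round(3),"tz",X[:,2].round(3),"f",o["ft_force"].round(1),"w",o["grip_width"].round(3),"g",o["grasp_force"].round(1),"t",o["clock"])
                                                                                                                                                                                                  ^^^^^^^^^^^^^^^^^^^^^
AttributeError: 'float' object has no attribute 'round'
```

```bash
sed -i 's/o\["grip_width"\].round(3)/round(o["grip_width"],3)/;s/o\["grasp_force"\].round(1)/round(o["grasp_force"],1)/' st.py
python3 -m jog '[{"grip":1,"slide":[0,0,3.5],"yaw":0},{"grip":1,"slide":[0,0,3.5],"yaw":0},{"grip":1,"slide":[0,0,2.5],"yaw":0},{"grip":1,"slide":[0,0,1.5],"yaw":0},{"grip":1,"slide":[0,0,1],"yaw":0},{"grip":1,"slide":[0,0,0.5],"yaw":0}]';python3 st.py
python3 -m jog '[{"grip":1,"slide":[0,0,0.4],"yaw":0},{"grip":1,"slide":[0,0,0.3],"yaw":0},{"grip":1,"slide":[0,0,0],"yaw":0}]';python3 st.py
```

```text
clock: 5.95
position: [0.5165, -0.0839, 0.1779]
ee_rot: [0.999, -0.044, -0.0, 0.0]
ft_force: [0.5, -0.1, 0.1]
grip_width: 0.592
grasp_force: 26.5
dryer xy -0.0738 -0.0719 z 0.1779 yaw err 0.001 tz [-0. -0. -1.] f [ 0.5 -0.1  0.1] w 0.592 g 26.5 t 5.95
clock: 6.25
position: [0.5167, -0.0839, 0.1711]
ee_rot: [0.999, -0.044, 0.0, 0.0]
ft_force: [-0.6, -0.4, -0.7]
grip_width: 0.595
grasp_force: 26.5
dryer xy -0.0736 -0.0719 z 0.1711 yaw err 0.001 tz [ 0. -0. -1.] f [-0.6 -0.4 -0.7] w 0.595 g 26.5 t 6.25
```

```bash
for i in 1 2 3; do python3 -m jog '[{"grip":1,"slide":[0,0,0.2],"yaw":0},{"grip":1,"slide":[0,0,0.1],"yaw":0},{"grip":1,"slide":[0,0,0],"yaw":0}]'>/dev/null;python3 st.py;done
```

```text
dryer xy -0.0737 -0.0719 z 0.1679 yaw err 0.001 tz [ 0. -0. -1.] f [-0.  -0.2 -0.1] w 0.597 g 26.5 t 6.55
dryer xy -0.0738 -0.0719 z 0.1647 yaw err 0.001 tz [-0. -0. -1.] f [-0.2  0.5 -0.5] w 0.593 g 26.5 t 6.85
dryer xy -0.0736 -0.0718 z 0.1633 yaw err 0.001 tz [ 0.    -0.001 -1.   ] f [-7.5  1.2 16. ] w 0.594 g 28.1 t 7.15
```

```bash
for i in 1 2 3; do python3 -m jog '[{"grip":1,"slide":[0,0,0.1],"yaw":0},{"grip":1,"slide":[0,0,0],"yaw":0}]'>/dev/null;python3 st.py;done;  python3 - <<'E'
from h import *;import cv2
b=manip.camera("scene");cv2.imwrite("pics/s4.png",cv2.resize(b[120:240,255:390],None,fx=5,fy=5,interpolation=2))
E
```

```text
dryer xy -0.0737 -0.0717 z 0.1628 yaw err 0.001 tz [ 0.    -0.001 -1.   ] f [-11.8   1.8  23. ] w 0.595 g 28.9 t 7.35
dryer xy -0.0738 -0.0717 z 0.1619 yaw err 0.001 tz [-0.    -0.001 -1.   ] f [-13.    0.6  25.8] w 0.6 g 29.9 t 7.55
dryer xy -0.0739 -0.0718 z 0.1609 yaw err 0.001 tz [-0.    -0.001 -1.   ] f [-13.    0.3  25.1] w 0.594 g 31.0 t 7.75
```

View pics/s4.png

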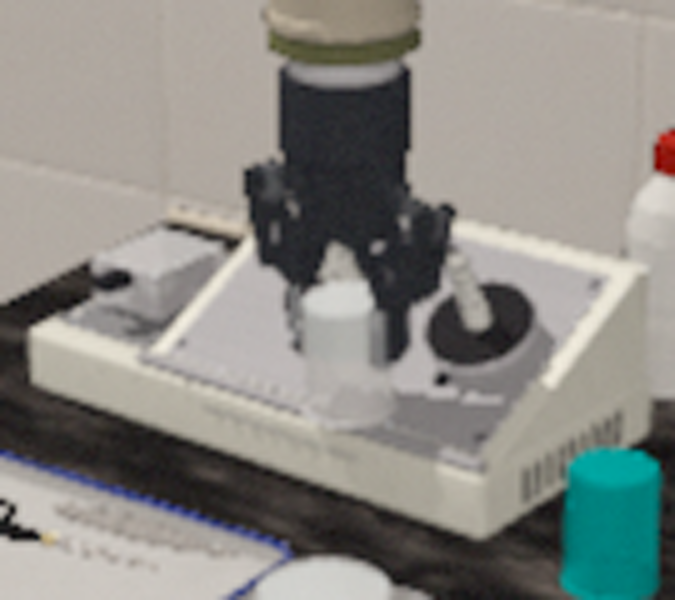

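The scene crop shows the beaker, with its base at (340,295) and its mouth at (358,412), leaning about 8° in the image where the peg leans 20°. So it is pivoting as planned and needs to go further. I'll continue with the grip force at minimum.

```bash
for i in 1 2 3 4 5 ; do python3 -m jog '[{"grip":1,"slide":[0,0,0.1],"yaw":0},{"grip":1,"slide":[0,0,0],"yaw":0}]' 20 >/dev/null;python3 st.py;done
```

```text
dryer xy -0.0739 -0.0718 z 0.1598 yaw err 0.001 tz [-0.    -0.001 -1.   ] f [-13.6   2.3  25.1] w 0.591 g 32.1 t 8.0
dryer xy -0.074 -0.0718 z 0.1588 yaw err 0.001 tz [-0.001 -0.001 -1.   ] f [-14.2   1.7  24.3] w 0.596 g 33.2 t 8.2
dryer xy -0.0741 -0.0717 z 0.1577 yaw err 0.001 tz [-0.001 -0.001 -1.   ] f [-13.5   1.3  25.2] w 0.594 g 34.2 t 8.4
dryer xy -0.0742 -0.0718 z 0.1565 yaw err 0.001 tz [-0.001 -0.001 -1.   ] f [-13.7   0.9  22.6] w 0.597 g 35.3 t 8.6
dryer xy -0.0743 -0.0718 z 0.1555 yaw err 0.001 tz [-0.001 -0.001 -1.   ] f [-13.2   1.8  23.7] w 0.594 g 36.3 t 8.8
```

```bash
cat >ax.py <<'E'
from h import *
from fit import p,W
import cv2,sys
manip.camera("scene")
x=manip.get_obs()["position"]
for d in manip.masks_of("beaker_center","scene")[:5]:
    ys,xs=np.nonzero(d["region"])
    if abs(d["centre"][0]-proj("scene",x)[0])>40 or len(xs)>3000: continue
    L=[(y,xs[ys==y].min(),xs[ys==y].max()) for y in range(ys.min(),ys.max()+1)if (ys==y).any()]
    print(round(d["conf"],2),d["centre"],len(xs),L[::3])
for a in(0,10,20,26):
    t=np.radians(a);g=np.array(x)-[0,0,.052];u=W(p,(-np.sin(t),0,np.cos(t)))-W(p,(0,0,0))
    q=[proj("scene",g+u*s) for s in(-.05,.02)];print(a,np.round(q,1).tolist())
E
python3 ax.py
python3 - <<'E'
from h import *;import cv2
b=manip.camera("scene");cv2.imwrite("pics/s5.png",cv2.resize(b[150:215,295:355],None,fx=9,fy=9,interpolation=2))
E
```

```text
0.84 [323.7, 191.8] 434 [(177, np.int64(320), np.int64(326)), (180, np.int64(315), np.int64(327)), (183, np.int64(314), np.int64(328)), (186, np.int64(314), np.int64(328)), (189, np.int64(314), np.int64(328)), (192, np.int64(315), np.int64(328)), (195, np.int64(316), np.int64(330)), (198, np.int64(316), np.int64(332)), (201, np.int64(316), np.int64(333)), (204, np.int64(317), np.int64(331))]
0.83 [322.1, 256.8] 1269 [(232, np.int64(312), np.int64(326)), (235, np.int64(307), np.int64(331)), (238, np.int64(305), np.int64(333)), (241, np.int64(305), np.int64(333)), (244, np.int64(305), np.int64(333)), (247, np.int64(305), np.int64(333)), (250, np.int64(305), np.int64(333)), (253, np.int64(305), np.int64(333)), (256, np.int64(305), np.int64(333)), (259, np.int64(305), np.int64(333)), (262, np.int64(305), np.int64(333)), (265, np.int64(305), np.int64(333)), (268, np.int64(305), np.int64(333)), (271, np.int64(305), np.int64(333)), (274, np.int64(307), np.int64(331)), (277, np.int64(312), np.int64(326))]
0 [[324.1, 202.8], [323.8, 180.6]]
10 [[325.9, 201.6], [323.0, 181.1]]
20 [[327.7, 200.0], [322.3, 181.8]]
26 [[328.7, 198.8], [321.9, 182.2]]
```

View pics/s5.png

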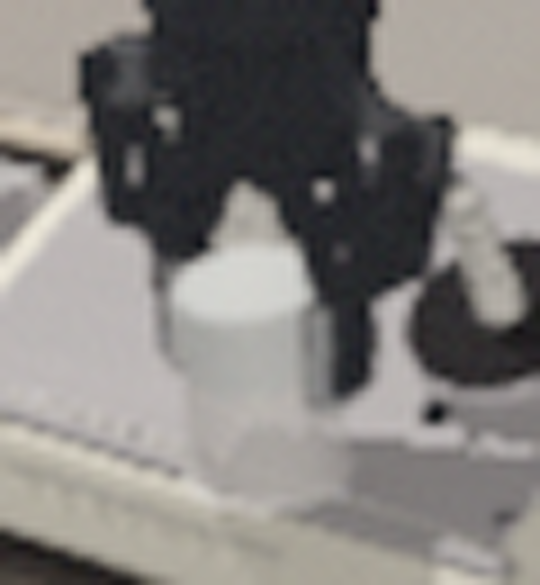

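The beaker is still leaning only about 10° (left edge (175,310)→(195,480)). The panel's reaction passes nearly through the pad line, so it slipped instead of pivoting. I'll use the slim peg's tip as a horizontal fulcrum inside the mouth instead.

```bash
python3 -m jog '[{"grip":1,"slide":[0,0,-1],"yaw":0},{"grip":1,"slide":[0,0,-3],"yaw":0},{"grip":1,"slide":[0,0,-4.5],"yaw":0},{"grip":1,"slide":[0,0,-4.5],"yaw":0},{"grip":1,"slide":[0,0,-1.5],"yaw":0},{"grip":1,"slide":[1.6,2.4,0],"yaw":0},{"grip":1,"slide":[1.6,2.3,0],"yaw":0},{"grip":1,"slide":[0,0,0],"yaw":0}]' 25 >/dev/null; python3 st.py; python3 ax.py
python3 - <<'E'
from h import *;import cv2
cv2.imwrite("pics/s6.png",manip.camera("scene"))
E
```

```text
dryer xy -0.0408 -0.1225 z 0.2987 yaw err -0.003 tz [ 0.    -0.001 -1.   ] f [-0.5  0.7 -1.7] w 0.595 g 33.9 t 9.75
0.84 [376.2, 225.4] 485 [(209, np.int64(376), np.int64(379)), (212, np.int64(370), np.int64(385)), (215, np.int64(369), np.int64(386)), (218, np.int64(369), np.int64(385)), (221, np.int64(369), np.int64(384)), (224, np.int64(368), np.int64(384)), (227, np.int64(368), np.int64(384)), (230, np.int64(367), np.int64(384)), (233, np.int64(367), np.int64(384)), (236, np.int64(368), np.int64(384))]
0.7 [344.6, 143.2] 549 [(128, np.int64(341), np.int64(346)), (131, np.int64(335), np.int64(350)), (134, np.int64(334), np.int64(350)), (137, np.int64(334), np.int64(350)), (140, np.int64(334), np.int64(351)), (143, np.int64(335), np.int64(351)), (146, np.int64(335), np.int64(351)), (149, np.int64(336), np.int64(354)), (152, np.int64(336), np.int64(355)), (155, np.int64(336), np.int64(355)), (158, np.int64(337), np.int64(352))]
0.63 [320.9, 255.8] 1294 [(231, np.int64(316), np.int64(324)), (234, np.int64(307), np.int64(330)), (237, np.int64(305), np.int64(332)), (240, np.int64(305), np.int64(333)), (243, np.int64(305), np.int64(333)), (246, np.int64(305), np.int64(333)), (249, np.int64(305), np.int64(333)), (252, np.int64(305), np.int64(333)), (255, np.int64(305), np.int64(333)), (258, np.int64(306), np.int64(333)), (261, np.int64(306), np.int64(333)), (264, np.int64(305), np.int64(333)), (267, np.int64(305), np.int64(333)), (270, np.int64(305), np.int64(334)), (273, np.int64(306), np.int64(333)), (276, np.int64(309), np.int64(330))]
0 [[344.4, 156.8], [344.6, 132.6]]
10 [[346.3, 155.7], [343.8, 133.0]]
20 [[348.1, 154.1], [343.1, 133.6]]
26 [[349.1, 153.0], [342.6, 134.1]]
```

```bash
python3 -m jog '[{"grip":1,"slide":[0,-0.3,2],"yaw":0},{"grip":1,"slide":[0,0,2],"yaw":0},{"grip":1,"slide":[0,0,1],"yaw":0},{"grip":1,"slide":[0,0,0.5],"yaw":0},{"grip":1,"slide":[0,0,0],"yaw":0}]' >/dev/null; python3 st.py
python3 -m jog '[{"grip":1,"slide":[-0.4,0,0],"yaw":0},{"grip":1,"slide":[-0.4,0,0],"yaw":0},{"grip":1,"slide":[-0.3,0,0],"yaw":0},{"grip":1,"slide":[0,0,0],"yaw":0}]' >/dev/null; python3 st.py
for i in 1 2 3 4; do python3 -m jog '[{"grip":1,"slide":[-0.2,0,0.1],"yaw":0},{"grip":1,"slide":[0,0,0],"yaw":0}]' >/dev/null; python3 st.py;done
```

```text
dryer xy -0.0418 -0.1155 z 0.2438 yaw err 0.002 tz [-0.  0. -1.] f [ 0.2  0.3 -0.1] w 0.6 g 33.9 t 10.4
dryer xy -0.0521 -0.116 z 0.2453 yaw err 0.001 tz [ 0.003 -0.001 -1.   ] f [ 1.8 -2.   4.7] w 0.594 g 34.4 t 10.8
dryer xy -0.0544 -0.1159 z 0.2435 yaw err 0.001 tz [ 0.001 -0.001 -1.   ] f [ 2.6 -1.5  5.6] w 0.598 g 34.7 t 11.0
dryer xy -0.0566 -0.1159 z 0.242 yaw err 0.001 tz [ 0.001 -0.    -1.   ] f [ 4.6 -2.1  3.2] w 0.598 g 34.7 t 11.2
dryer xy -0.0585 -0.1159 z 0.2409 yaw err 0.001 tz [ 0.001 -0.    -1.   ] f [ 5.3 -1.2  2.5] w 0.597 g 34.7 t 11.4
dryer xy -0.0605 -0.1159 z 0.2399 yaw err 0.001 tz [ 0.001 -0.    -1.   ] f [ 5.2 -1.7  3.1] w 0.594 g 34.8 t 11.6
```

```bash
python3 ax.py
python3 - <<'E'
from h import *;import cv2
b=manip.camera("scene");cv2.imwrite("pics/s7.png",cv2.resize(b[125:200,315:385],None,fx=8,fy=8,interpolation=2))
E
```

```text
0.94 [336.9, 165.3] 431 [(151, np.int64(334), np.int64(340)), (154, np.int64(329), np.int64(342)), (157, np.int64(328), np.int64(342)), (160, np.int64(328), np.int64(342)), (163, np.int64(329), np.int64(342)), (166, np.int64(330), np.int64(342)), (169, np.int64(330), np.int64(343)), (172, np.int64(331), np.int64(349)), (175, np.int64(332), np.int64(349)), (178, np.int64(332), np.int64(346))]
0.73 [318.6, 256.5] 1295 [(231, np.int64(315), np.int64(324)), (234, np.int64(308), np.int64(330)), (237, np.int64(305), np.int64(332)), (240, np.int64(305), np.int64(333)), (243, np.int64(305), np.int64(333)), (246, np.int64(305), np.int64(333)), (249, np.int64(305), np.int64(333)), (252, np.int64(305), np.int64(333)), (255, np.int64(305), np.int64(333)), (258, np.int64(305), np.int64(333)), (261, np.int64(305), np.int64(333)), (264, np.int64(305), np.int64(333)), (267, np.int64(305), np.int64(333)), (270, np.int64(305), np.int64(334)), (273, np.int64(306), np.int64(333)), (276, np.int64(309), np.int64(329))]
0 [[339.0, 178.0], [339.0, 154.5]]
10 [[340.9, 176.8], [338.3, 154.9]]
20 [[342.6, 175.2], [337.5, 155.5]]
26 [[343.7, 174.0], [337.1, 156.0]]
```

View pics/s7.png

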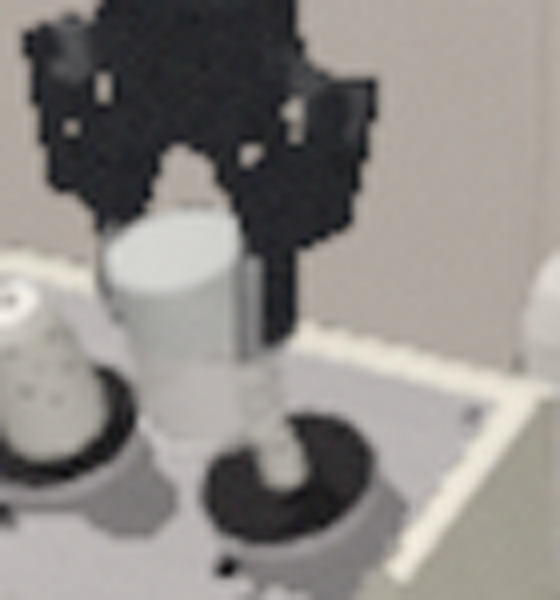

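The crop shows the beaker's left edge running (105,275)→(145,430), which is about 19–20° of tilt. It pivots at only about 5 N, so I'll add roughly 7° more.

```bash
python3 -m jog '[{"grip":1,"slide":[-0.2,0,0.1],"yaw":0},{"grip":1,"slide":[-0.1,0,0],"yaw":0},{"grip":1,"slide":[-0.2,0,0.1],"yaw":0},{"grip":1,"slide":[0,0,0],"yaw":0},{"grip":1,"slide":[0,0,0],"yaw":0}]' >/dev/null; python3 st.py; python3 ax.py | head -1
python3 - <<'E'
# silhouette left edge fit incl. top view
from h import *
manip.camera("top")
for d in manip.masks_of("beaker_center","top"): print(d["conf"],d["centre"],d["region"].sum())
print(proj("top",manip.get_obs()["position"]))
E
```

```text
dryer xy -0.0657 -0.1158 z 0.238 yaw err 0.001 tz [-0. -0. -1.] f [ 3.3 -1.   5.4] w 0.596 g 35.4 t 12.25
0.95 [321.6, 253.3] 1309 [(231, np.int64(316), np.int64(324)), (234, np.int64(308), np.int64(331)), (237, np.int64(305), np.int64(332)), (240, np.int64(305), np.int64(333)), (243, np.int64(305), np.int64(333)), (246, np.int64(305), np.int64(332)), (249, np.int64(305), np.int64(333)), (252, np.int64(305), np.int64(333)), (255, np.int64(305), np.int64(333)), (258, np.int64(305), np.int64(333)), (261, np.int64(305), np.int64(333)), (264, np.int64(305), np.int64(333)), (267, np.int64(304), np.int64(333)), (270, np.int64(304), np.int64(334)), (273, np.int64(305), np.int64(333)), (276, np.int64(308), np.int64(329))]
0.93 [375.4, 191.7] 373
0.81 [362.6, 279.0] 635
0.6 [426.3, 226.8] 842
[326.39257585 168.29567277]
```

```bash
python3 -m jog '[{"grip":1,"slide":[0.3,0,0],"yaw":0},{"grip":1,"slide":[-0.9,0,-1.8],"yaw":0},{"grip":1,"slide":[-1.3,0,-2.7],"yaw":0},{"grip":1,"slide":[0.7,-3.6,0],"yaw":0},{"grip":1,"slide":[0.7,-3.6,0],"yaw":0},{"grip":1,"slide":[0.5,-3.5,0],"yaw":0},{"grip":1,"slide":[0,0,0],"yaw":0},{"grip":1,"slide":[0,0,0],"yaw":0}]' >/dev/null; python3 st.py
```

```text
dryer xy -0.0668 -0.0083 z 0.2817 yaw err 0.003 tz [-0.003  0.    -1.   ] f [ 0.7 -0.9 -0.9] w 0.59 g 34.7 t 13.25
```

```bash
python3 -m jog '[{"grip":1,"slide":[0.4,0.05,1.2],"yaw":0},{"grip":1,"slide":[0.5,0,1.2],"yaw":0},{"grip":1,"slide":[0,0,0],"yaw":0},{"grip":1,"slide":[0,0,0],"yaw":0}]' >/dev/null; python3 st.py; python3 ax.py|head -3;python3 - <<'E'
from h import *;import cv2
from fit import p,W
a=manip.camera("scene");b=manip.camera("top")
b=cv2.resize(b[130:190,260:320],None,fx=5,fy=5,interpolation=2)
a=cv2.resize(a[125:200,285:350],None,fx=7,fy=7,interpolation=2)
c=np.zeros((525,455+300,3),np.uint8);c[:,:455]=a;c[:300,455:]=b;cv2.imwrite("pics/c8.png",c)
u=np.array([-.4384,0,.8988])
O=np.array([-.0007,-.0089,.0883])
for s in(.026,.072,.086,.156): q=proj("scene",W(p,O+s*u));print(s,q.round(1),((q-[285,125])*7).round())
E
```

```text
dryer xy -0.057 -0.0099 z 0.2581 yaw err 0.0 tz [-0.002  0.    -1.   ] f [ 0.4  0.7 -0.9] w 0.595 g 34.7 t 13.65
0.88 [319.3, 253.8] 1280 [(231, np.int64(316), np.int64(324)), (234, np.int64(308), np.int64(330)), (237, np.int64(305), np.int64(332)), (240, np.int64(305), np.int64(333)), (243, np.int64(305), np.int64(333)), (246, np.int64(305), np.int64(333)), (249, np.int64(305), np.int64(333)), (252, np.int64(305), np.int64(333)), (255, np.int64(305), np.int64(333)), (258, np.int64(305), np.int64(333)), (261, np.int64(305), np.int64(333)), (264, np.int64(305), np.int64(333)), (267, np.int64(305), np.int64(333)), (270, np.int64(305), np.int64(333)), (273, np.int64(306), np.int64(332)), (276, np.int64(310), np.int64(328))]
0.65 [310.0, 149.4] 442 [(137, np.int64(305), np.int64(313)), (140, np.int64(301), np.int64(314)), (143, np.int64(299), np.int64(314)), (146, np.int64(300), np.int64(314)), (149, np.int64(301), np.int64(314)), (152, np.int64(302), np.int64(314)), (155, np.int64(303), np.int64(320)), (158, np.int64(304), np.int64(322)), (161, np.int64(305), np.int64(322)), (164, np.int64(306), np.int64(318))]
0 [[310.8, 163.5], [310.2, 140.6]]
0.026 [320.4 173.2] [248. 338.]
0.072 [316.  162.3] [217. 261.]
0.086 [314.5 158.8] [207. 237.]
0.156 [307.3 140.9] [156. 112.]
```

View pics/c8.png

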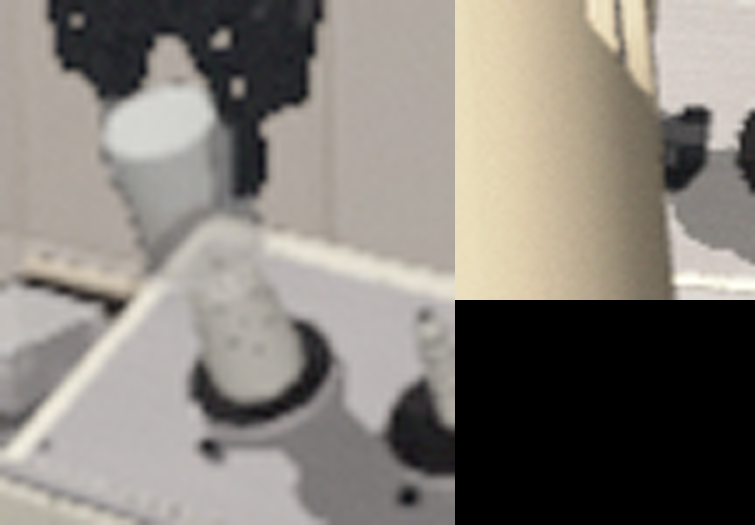

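The last composite shows the beaker tilted about 24–25°, with its base at (158,125) and its mouth around (207,245). That is in line with the peg axis within about 1 mm, and the mouth is about 10 mm before the tip. I'll slide down along the axis and watch the force.

```bash
python3 -m jog '[{"grip":1,"slide":[0.22,0,0.45],"yaw":0},{"grip":1,"slide":[0.22,-0.05,0.45],"yaw":0},{"grip":1,"slide":[0,0,0],"yaw":0}]' >/dev/null; python3 st.py
python3 -m jog '[{"grip":1,"slide":[0.22,0,0.45],"yaw":0},{"grip":1,"slide":[0.22,0,0.45],"yaw":0},{"grip":1,"slide":[0,0,0],"yaw":0}]' >/dev/null; python3 st.py
python3 -m jog '[{"grip":1,"slide":[0.22,0,0.45],"yaw":0},{"grip":1,"slide":[0,0,0],"yaw":0}]' >/dev/null; python3 st.py
python3 -m jog '[{"grip":1,"slide":[0.22,0,0.45],"yaw":0},{"grip":1,"slide":[0,0,0],"yaw":0}]' >/dev/null; python3 st.py
```

```text
dryer xy -0.0525 -0.0088 z 0.2491 yaw err 0.001 tz [-0.001  0.    -1.   ] f [ 0.2 -0.2 -0.5] w 0.592 g 34.7 t 14.15
dryer xy -0.0481 -0.0089 z 0.24 yaw err 0.001 tz [-0.001  0.    -1.   ] f [-0.9 -0.6 -1. ] w 0.594 g 34.7 t 14.45
dryer xy -0.0458 -0.0088 z 0.2358 yaw err 0.001 tz [-0.001  0.    -1.   ] f [-0.2 -0.3 -0.4] w 0.597 g 34.7 t 14.65
dryer xy -0.0436 -0.0088 z 0.2313 yaw err 0.001 tz [-0.001  0.    -1.   ] f [ 0.1 -0.6 -1.5] w 0.593 g 34.7 t 14.85
```

```bash
for i in 1 2 3 4; do python3 -m jog '[{"grip":1,"slide":[0.13,0,0.27],"yaw":0},{"grip":1,"slide":[0,0,0],"yaw":0}]' >/dev/null; python3 st.py;done
```

```text
dryer xy -0.0423 -0.0088 z 0.2289 yaw err 0.001 tz [-0.  0. -1.] f [-0.2 -0.1 -0.9] w 0.595 g 34.7 t 15.05
dryer xy -0.041 -0.0088 z 0.2262 yaw err 0.001 tz [-0. -0. -1.] f [-0.8 -0.8 -0.5] w 0.594 g 34.7 t 15.25
dryer xy -0.0397 -0.0088 z 0.2235 yaw err 0.001 tz [-0. -0. -1.] f [-0.   0.2 -0.3] w 0.597 g 34.7 t 15.45
dryer xy -0.0383 -0.0088 z 0.2208 yaw err 0.001 tz [ 0.  0. -1.] f [ 1.   0.2 -0.3] w 0.595 g 34.7 t 15.65
```

```bash
for i in 1 2 3; do python3 -m jog '[{"grip":1,"slide":[0.13,0,0.27],"yaw":0},{"grip":1,"slide":[0,0,0],"yaw":0}]' >/dev/null; python3 st.py;done
```

```text
dryer xy -0.0368 -0.0087 z 0.2183 yaw err 0.001 tz [ 0.001  0.    -1.   ] f [1.4 0.7 0.1] w 0.597 g 34.8 t 15.85
dryer xy -0.0354 -0.0087 z 0.2157 yaw err 0.001 tz [ 0.001  0.    -1.   ] f [2.5 0.1 0.4] w 0.596 g 34.8 t 16.05
dryer xy -0.0341 -0.0087 z 0.213 yaw err 0.001 tz [ 0.001  0.    -1.   ] f [3.7 0.3 0.8] w 0.598 g 34.9 t 16.25
```

```bash
python3 -m jog '[{"grip":1,"slide":[0.1,0,0],"yaw":0},{"grip":1,"slide":[0,0,0],"yaw":0}]' >/dev/null; python3 st.py;python3 -m jog '[{"grip":1,"slide":[0.1,0,0],"yaw":0},{"grip":1,"slide":[0,0,0],"yaw":0}]' >/dev/null; python3 st.py
```

```text
dryer xy -0.0335 -0.0087 z 0.2129 yaw err 0.001 tz [-0. -0. -1.] f [1.4 0.3 0.3] w 0.598 g 34.9 t 16.45
dryer xy -0.0328 -0.0089 z 0.2127 yaw err 0.001 tz [-0.001 -0.    -1.   ] f [-0.1  0.6 -0.3] w 0.595 g 34.8 t 16.65
```

```bash
for i in 1 2 3; do python3 -m jog '[{"grip":1,"slide":[0.13,0,0.2],"yaw":0},{"grip":1,"slide":[0,0,0],"yaw":0}]' >/dev/null; python3 st.py;done
```

```text
dryer xy -0.0314 -0.0089 z 0.2105 yaw err 0.001 tz [-0.001 -0.    -1.   ] f [ 0.5  0.6 -1. ] w 0.598 g 34.8 t 16.85
dryer xy -0.03 -0.0089 z 0.2086 yaw err 0.001 tz [-0.001 -0.    -1.   ] f [-0.1  0.4 -0.8] w 0.597 g 34.7 t 17.05
dryer xy -0.0286 -0.0088 z 0.2067 yaw err 0.001 tz [-0. -0. -1.] f [-0.6  0.1 -0.1] w 0.598 g 34.7 t 17.25
```

```bash
for i in 1 2 3; do python3 -m jog '[{"grip":1,"slide":[0.09,0,0.18],"yaw":0},{"grip":1,"slide":[0,0,0],"yaw":0}]' >/dev/null; python3 st.py;done
```

```text
dryer xy -0.0277 -0.0088 z 0.2049 yaw err 0.001 tz [-0. -0. -1.] f [-0.4 -0.5 -0.4] w 0.593 g 34.7 t 17.45
dryer xy -0.0268 -0.0088 z 0.2032 yaw err 0.001 tz [-0. -0. -1.] f [-0.1  0.6 -0.8] w 0.592 g 34.7 t 17.65
dryer xy -0.0259 -0.0088 z 0.2013 yaw err 0.001 tz [-0. -0. -1.] f [-0.1 -0.4 -0.6] w 0.595 g 34.7 t 17.85
```

```bash
for i in 1 2 3; do python3 -m jog '[{"grip":1,"slide":[0.08,0,0.16],"yaw":0},{"grip":1,"slide":[0,0,0],"yaw":0}]' >/dev/null; python3 st.py;done
```

```text
dryer xy -0.0251 -0.0088 z 0.1998 yaw err 0.001 tz [-0. -0. -1.] f [ 0.   0.2 -0.3] w 0.594 g 34.7 t 18.05
dryer xy -0.0243 -0.0088 z 0.1982 yaw err 0.001 tz [-0. -0. -1.] f [-0.3 -0.2 -0.7] w 0.596 g 34.7 t 18.25
dryer xy -0.0235 -0.0088 z 0.1966 yaw err 0.001 tz [-0. -0. -1.] f [-0.3  0.4 -0.3] w 0.596 g 34.7 t 18.45
```

```bash
for i in 1 2 3; do python3 -m jog '[{"grip":1,"slide":[0.07,0,0.14],"yaw":0},{"grip":1,"slide":[0,0,0],"yaw":0}]' >/dev/null; python3 st.py;done
```

```text
dryer xy -0.0228 -0.0088 z 0.1952 yaw err 0.001 tz [-0. -0. -1.] f [0.4 0.4 0.1] w 0.598 g 34.7 t 18.65
dryer xy -0.0221 -0.0088 z 0.1938 yaw err 0.001 tz [-0. -0. -1.] f [ 0.5  0.4 -0.5] w 0.59 g 34.7 t 18.85
dryer xy -0.0215 -0.0087 z 0.1926 yaw err 0.001 tz [-0. -0. -1.] f [-1.6 -0.4  1. ] w 0.594 g 34.9 t 19.05
```

```bash
for i in 1 2; do python3 -m jog '[{"grip":1,"slide":[0.04,0,0.08],"yaw":0},{"grip":1,"slide":[0,0,0],"yaw":0}]' >/dev/null; python3 st.py;done
```

```text
dryer xy -0.0211 -0.0088 z 0.1918 yaw err 0.001 tz [-0. -0. -1.] f [-2.7 -0.1  1.7] w 0.596 g 35.0 t 19.25
dryer xy -0.0207 -0.0088 z 0.191 yaw err 0.001 tz [-0. -0. -1.] f [-2.1  0.7  3. ] w 0.593 g 35.1 t 19.45
```

```bash
python3 -m jog '[{"grip":1,"slide":[0.03,0,0.06],"yaw":0},{"grip":1,"slide":[0,0,0],"yaw":0},{"grip":1,"slide":[0,0,0],"yaw":0}]' >/dev/null; python3 st.py;python3 -m jog '[{"grip":1,"slide":[-0.05,0,-0.1],"yaw":0},{"grip":1,"slide":[0,0,0],"yaw":0}]' 20 >/dev/null; python3 st.py;
```

```text
dryer xy -0.0204 -0.0087 z 0.1904 yaw err 0.001 tz [-0. -0. -1.] f [-2.6  0.8  2.9] w 0.599 g 35.1 t 19.75
dryer xy -0.0208 -0.0088 z 0.1915 yaw err 0.001 tz [ 0. -0. -1.] f [-2.4 -0.2  2.7] w 0.595 g 35.0 t 19.95
```

```bash
for i in 1 2; do python3 -m jog '[{"grip":1,"slide":[-0.02,0,-0.04],"yaw":0},{"grip":1,"slide":[0,0,0],"yaw":0},{"grip":1,"slide":[0,0,0],"yaw":0}]' 20 >/dev/null; python3 st.py; done
```

```text
dryer xy -0.021 -0.0088 z 0.1918 yaw err 0.001 tz [ 0. -0. -1.] f [-2.3 -0.4  1.8] w 0.594 g 35.0 t 20.25
dryer xy -0.0212 -0.0088 z 0.1922 yaw err 0.001 tz [ 0. -0. -1.] f [-2.4 -0.2  1.5] w 0.591 g 34.9 t 20.55
```

```bash
python3 -m jog '[{"grip":1,"slide":[-0.07,0,0],"yaw":0},{"grip":1,"slide":[0,0,0],"yaw":0},{"grip":1,"slide":[0,0,0],"yaw":0}]' 20 >/dev/null; python3 st.py
```

```text
dryer xy -0.0217 -0.0088 z 0.1924 yaw err 0.001 tz [ 0.001 -0.    -1.   ] f [-0.8  0.8  1.4] w 0.593 g 35.0 t 20.85
```

```bash
python3 -m jog '[{"grip":0,"slide":[0,0,0],"yaw":0},{"grip":-0.12,"slide":[0,0,0],"yaw":0},{"grip":-0.16,"slide":[0,0,0],"yaw":0}]' 20; python3 -m jog '[{"grip":-0.19,"slide":[0,0,0],"yaw":0},{"grip":-0.2,"slide":[0,0,0],"yaw":0}]';python3 -m jog '[{"grip":-0.21,"slide":[0,0,0],"yaw":0},{"grip":-0.22,"slide":[0,0,0],"yaw":0},{"grip":-0.24,"slide":[0,0,0],"yaw":0}]'
```

```text
clock: 21.15
position: [0.5739, -0.0256, 0.1923]
ee_rot: [0.999, -0.044, 0.0, 0.0]
ft_force: [-0.1, -0.5, 2.1]
grip_width: 0.593
grasp_force: 35.0
clock: 21.35
position: [0.5738, -0.0256, 0.1922]
ee_rot: [0.999, -0.044, 0.0, 0.0]
ft_force: [0.8, -0.2, 2.3]
grip_width: 0.601
grasp_force: 21.5
clock: 21.65
position: [0.5736, -0.0256, 0.192]
ee_rot: [0.999, -0.044, -0.0, 0.0]
ft_force: [-0.1, 0.2, -0.1]
grip_width: 0.62
grasp_force: 0.0
```

```bash
python3 -m jog '[{"grip":-0.35,"slide":[0,0,0],"yaw":0},{"grip":-0.6,"slide":[0,0,0],"yaw":0},{"grip":-0.8,"slide":[0,0,0],"yaw":0},{"grip":-0.8,"slide":[0,0,0],"yaw":0},{"grip":-0.8,"slide":[0,0,0],"yaw":0}]';python3 -m jog '[{"grip":-0.8,"slide":[0,0,-1],"yaw":0},{"grip":-0.8,"slide":[0,0,-3],"yaw":0},{"grip":-0.8,"slide":[0,0,-4],"yaw":0},{"grip":-0.8,"slide":[0,0,-4],"yaw":0},{"grip":-0.8,"slide":[-2,-3.5,0],"yaw":0},{"grip":-0.8,"slide":[-2,-3.5,0],"yaw":0},{"grip":-0.8,"slide":[0,-3.5,0],"yaw":0},{"grip":-0.8,"slide":[0,-3.5,0],"yaw":0}]';python3 st.py;python3 ax.py|sed 's/np.int64//g';python3 - <<'E'
from h import *
from fit import p,W
u=np.array([-.4384,0,.8988]);O=np.array([-.0007,-.0089,.0883])
for s in(0.01,.02,.08,.09):print(s,proj("scene",W(p,O+s*u)).round(1),proj("top",W(p,O+s*u)).round(1))
for c in("scene","top"):
  for d in manip.masks_of("beaker_center",c):
    ys,xs=np.nonzero(d["region"]);print(c,round(d["conf"],2),d["centre"],len(xs),xs.min(),xs.max(),ys.min(),ys.max())
E
```

```text
clock: 22.15
position: [0.5738, -0.0256, 0.1922]
ee_rot: [0.999, -0.044, 0.0, 0.0]
ft_force: [-0.2, 0.5, 0.6]
grip_width: 0.899
grasp_force: 0.0
clock: 22.95
position: [0.5457, 0.1187, 0.3136]
ee_rot: [0.999, -0.044, 0.001, 0.0]
ft_force: [0.3, -0.7, -0.0]
grip_width: 0.899
grasp_force: 0.0
dryer xy -0.0626 0.1325 z 0.3136 yaw err 0.001 tz [ 0.002 -0.    -1.   ] f [ 0.3 -0.7 -0. ] w 0.899 g 0.0 t 22.95
0 [[271.4, 136.9], [270.1, 114.4]]
10 [[273.4, 136.0], [269.3, 114.7]]
20 [[275.3, 134.6], [268.5, 115.2]]
26 [[276.3, 133.6], [268.1, 115.6]]
0.01 [322. 177.] [286.9 155.3]
0.02 [321.  174.6] [286.5 156. ]
0.08 [315.2 160.3] [284.  160.3]
0.09 [314.1 157.8] [283.5 161.1]
scene 0.87 [380.1, 222.7] 513 368 386 209 238
scene 0.84 [319.2, 170.2] 434 307 329 155 183
scene 0.72 [321.6, 255.8] 1304 305 334 230 278
top 0.88 [363.9, 277.5] 675 349 379 265 291
top 0.88 [374.8, 190.8] 384 364 385 181 204
top 0.75 [427.1, 229.1] 867 406 442 212 243
```

```bash
cat >iou.py <<'E'
from h import *
from fit import p,W
import cv2
O=np.array([-.0007,-.0089,.0883]);a0=np.radians(26);u0=np.array([-np.sin(a0),0,np.cos(a0)]);n0=np.array([np.cos(a0),0,np.sin(a0)])
manip.camera("scene")
M=[d["region"] for d in manip.masks_of("beaker_center","scene") if abs(d["centre"][0]-319)<8 and abs(d["centre"][1]-170)<10]
print(len(M))
th=np.linspace(0,2*np.pi,40)
def sil(s,t,ex):
    t=np.radians(t);u=np.array([-np.sin(t),0,np.cos(t)]);n=np.array([np.cos(t),0,np.sin(t)]);y=np.array([0,1,0])
    m=O+s*u0+ex*n0;P=[proj("scene",W(p,m+l*u+r*(np.cos(k)*n+np.sin(k)*y))) for l,r in((0,.028),(.07,.0255)) for k in th]
    im=np.zeros((1600,2560),np.uint8);cv2.fillConvexPoly(im,cv2.convexHull(np.round((np.array(P)+.5)*4).astype(np.int32)),1)
    return im
for m in M[:1]:
    m4=cv2.resize(m.astype(np.uint8),(2560,1600),interpolation=0)
    R=[]
    for s in np.arange(-.002,.031,.004):
        for t in range(14,39,3):
            for ex in(-.004,0,.004):
                q=sil(s,t,ex);R.append(((q&m4).sum()/(q|m4).sum(),round(s,3),t,ex))
    print([tuple(map(float,r)) for r in sorted(R)[::-1][:10]])
E
python3 iou.py
```

```text
1
[(0.8080768731333593, 0.01, 35.0, 0.004), (0.8065854290899663, 0.014, 35.0, 0.004), (0.803847653711166, 0.014, 38.0, 0.004), (0.8016037247801345, 0.006, 32.0, 0.004), (0.8013654515007085, 0.014, 32.0, 0.0), (0.8004664420834413, 0.006, 35.0, 0.004), (0.8001028409821314, 0.01, 29.0, 0.0), (0.7994287939763728, 0.01, 38.0, 0.004), (0.7982264490425395, 0.006, 29.0, 0.0), (0.7981769161638208, 0.01, 32.0, 0.0)]
```

The silhouette fit agrees with a seated beaker (mouth about 10 mm up the peg, axis near the peg's). Next is the cover: pinch the tab from above and swing it on an arc about the hinge.

```bash
python3 -m jog '[{"grip":-0.06,"slide":[0.4,-0.35,3],"yaw":0},{"grip":-0.06,"slide":[0,0,4],"yaw":0},{"grip":-0.06,"slide":[0,0,4],"yaw":0},{"grip":-0.06,"slide":[0,0,3],"yaw":0},{"grip":-0.06,"slide":[0,0,0],"yaw":0},{"grip":-0.06,"slide":[0,0,0],"yaw":0}]' 20;python3 st.py; python3 - <<'E'
from h import *
manip.camera("scene")
for n in("cover_tab","splash_cover"):
  for d in manip.masks_of(n,"scene"):print(n,d["conf"],d["centre"],d["region"].sum())
E
```

```text
clock: 23.85
position: [0.5508, 0.1197, 0.1731]
ee_rot: [0.999, -0.044, 0.0, 0.0]
ft_force: [1.1, 0.7, 1.9]
grip_width: 0.53
grasp_force: 0.0
dryer xy -0.0576 0.1339 z 0.1731 yaw err -0.0 tz [ 0. -0. -1.] f [1.1 0.7 1.9] w 0.53 g 0.0 t 23.85
cover_tab 0.53 [283.5, 173.3] 300
cover_tab 0.43 [332.2, 190.8] 4715
splash_cover 0.64 [282.9, 175.4] 315
```

```bash
python3 -m jog '[{"grip":-0.06,"slide":[-0.1,-0.2,1.8],"yaw":0},{"grip":-0.06,"slide":[0,0,1.5],"yaw":0},{"grip":-0.06,"slide":[0,0,0],"yaw":0}]' >/dev/null;python3 st.py; python3 -m jog '[{"grip":1,"slide":[0,0,0],"yaw":0},{"grip":1,"slide":[0,0,0],"yaw":0},{"grip":1,"slide":[0,0,0],"yaw":0},{"grip":1,"slide":[0,0,0],"yaw":0},{"grip":1,"slide":[0,0,0],"yaw":0}]' 20 >/dev/null;python3 st.py
```

```text
dryer xy -0.0598 0.1362 z 0.1379 yaw err 0.001 tz [-0.002 -0.001 -1.   ] f [ 0.6 -0.1  0.3] w 0.532 g 0.0 t 24.3
dryer xy -0.0588 0.1378 z 0.1401 yaw err 0.002 tz [ 0.002  0.001 -1.   ] f [-0.4  5.3  3.8] w 0.204 g 23.4 t 24.8
```

```bash
python3 -m jog '[{"grip":1,"slide":[0.4,0,-1.1],"yaw":0},{"grip":1,"slide":[0.5,0.1,-1.0],"yaw":0},{"grip":1,"slide":[0.65,0,-0.95],"yaw":0},{"grip":1,"slide":[0.78,0,-0.86],"yaw":0},{"grip":1,"slide":[0,0,0],"yaw":0}]' >/dev/null;python3 st.py
```

```text
dryer xy -0.0351 0.1376 z 0.1796 yaw err 0.002 tz [ 0.002  0.003 -1.   ] f [ 0.3  8.8 -0.6] w 0.199 g 22.4 t 25.3
```

```bash
python3 -m jog '[{"grip":1,"slide":[0.9,0,-0.75],"yaw":0},{"grip":1,"slide":[0.95,0,-0.63],"yaw":0},{"grip":1,"slide":[1.05,0,-0.48],"yaw":0},{"grip":1,"slide":[1.09,0,-0.37],"yaw":0},{"grip":1,"slide":[0,0,0],"yaw":0}]' >/dev/null;python3 st.py
```

```text
dryer xy 0.0044 0.1377 z 0.2009 yaw err 0.002 tz [ 0.     0.003 -1.   ] f [0.4 6.8 1.4] w 0.204 g 22.3 t 25.8
```

```bash
python3 -m jog '[{"grip":1,"slide":[0.76,0,-0.15],"yaw":0},{"grip":1,"slide":[0.76,0,-0.1],"yaw":0},{"grip":1,"slide":[0.77,0,-0.03],"yaw":0},{"grip":1,"slide":[0.77,0,0.05],"yaw":0},{"grip":1,"slide":[0,0,0],"yaw":0}]' >/dev/null;python3 st.py; python3 -m jog '[{"grip":0.45,"slide":[0,0,0],"yaw":0},{"grip":0.3,"slide":[0,0,0],"yaw":0},{"grip":0.2,"slide":[0,0,0],"yaw":0},{"grip":0.2,"slide":[0,0,0],"yaw":0},{"grip":0.2,"slide":[0,0,0],"yaw":0},{"grip":0.2,"slide":[0,0,0],"yaw":0}]' >/dev/null;python3 st.py
```

```text
dryer xy 0.0347 0.1377 z 0.2029 yaw err 0.003 tz [-0.     0.003 -1.   ] f [-1.5  7.3  0.9] w 0.202 g 21.9 t 26.3
dryer xy 0.0347 0.1356 z 0.2029 yaw err 0.001 tz [ 0. -0. -1.] f [-0.5  0.1  0. ] w 0.4 g 0.0 t 26.9
```

```bash
python3 -m jog '[{"grip":0.2,"slide":[0,0,-3],"yaw":0},{"grip":0.2,"slide":[0,0,-4],"yaw":0},{"grip":1,"slide":[0,0,-2],"yaw":0},{"grip":1,"slide":[-4.8,0,0],"yaw":0},{"grip":1,"slide":[-4.8,0,0],"yaw":0},{"grip":1,"slide":[0,0,0],"yaw":0}]' 20 >/dev/null;python3 st.py;python3 - <<'E'
from h import *
from fit import p,W
for c in("scene","top"):
  manip.camera(c)
  for n in("cover_tab","splash_cover","start_button_top"):
    for d in manip.masks_of(n,c):
      ys,xs=np.nonzero(d["region"]);print(c,n,round(d["conf"],2),d["centre"],len(xs),xs.min(),xs.max(),ys.min(),ys.max())
  th=np.radians(162.7-111.7);print(c,"tab open",proj(c,W(p,(.0264+.0806*np.cos(th),.136,.055+.0806*np.sin(th)))).round(1),"btn",proj(c,W(p,(-.0087,.135,.069))).round(1),"shut tab",proj(c,W(p,(-.0506,.1368,.079))).round(1))
E
```

```text
dryer xy -0.0669 0.1366 z 0.2921 yaw err 0.005 tz [-0.004 -0.002 -1.   ] f [-0.3  1.1  1.3] w -0.002 g 0.0 t 27.5
scene cover_tab 0.83 [297.1, 161.9] 323 288 307 150 176
scene splash_cover 0.74 [296.6, 164.6] 316 289 307 150 175
scene start_button_top 0.31 [324.3, 181.5] 85 313 332 174 187
scene tab open [303.4 154. ] btn [286.7 175.4] shut tab [277.2 176.3]
top cover_tab 0.84 [234.9, 130.5] 541 224 248 115 144
top tab open [234.9 117.9] btn [234.3 154.5] shut tab [231.  168.6]
```

The cover is open: its mask moved to (297,162) in the scene view and (235,130) in the top view. On to the button.

```bash
python3 -m jog '[{"grip":1,"slide":[2.9,0,0],"yaw":0},{"grip":1,"slide":[2.9,0.1,0],"yaw":0},{"grip":1,"slide":[0,0,4],"yaw":0},{"grip":1,"slide":[0,0,4],"yaw":0},{"grip":1,"slide":[0,0,3],"yaw":0},{"grip":1,"slide":[0,0,2],"yaw":0},{"grip":1,"slide":[0,0,0.8],"yaw":0},{"grip":1,"slide":[0,0,0],"yaw":0}]' >/dev/null;python3 st.py
```

```text
dryer xy -0.0034 0.1346 z 0.154 yaw err 0.001 tz [-0.002 -0.    -1.   ] f [ 0.7 -0.3  0.3] w 0.002 g 0.0 t 28.7
```

```bash
for i in 1 2 3; do python3 -m jog '[{"grip":1,"slide":[0,0,0.2],"yaw":0},{"grip":1,"slide":[0,0,0],"yaw":0}]' >/dev/null;python3 st.py;done
```

```text
dryer xy -0.0027 0.135 z 0.154 yaw err 0.001 tz [ 0.002  0.    -1.   ] f [-0.1 -0.3  0.1] w -0.001 g 0.0 t 28.9
dryer xy -0.0031 0.1348 z 0.1513 yaw err 0.001 tz [ 0.001 -0.    -1.   ] f [-0.1  0.7 -0.4] w -0.001 g 0.0 t 29.1
dryer xy -0.0034 0.1347 z 0.1488 yaw err 0.001 tz [-0. -0. -1.] f [ 0.4  0.5 -1. ] w 0.001 g 0.0 t 29.3
```

```bash
python3 -m jog '[{"grip":1,"slide":[-0.5,0,0.2],"yaw":0},{"grip":1,"slide":[0,0,0.2],"yaw":0},{"grip":1,"slide":[0,0,0],"yaw":0}]' >/dev/null;python3 st.py; for i in 1 2 3; do python3 -m jog '[{"grip":1,"slide":[0,0,0.15],"yaw":0},{"grip":1,"slide":[0,0,0],"yaw":0}]' >/dev/null;python3 st.py;done
```

```text
dryer xy -0.0086 0.1347 z 0.1446 yaw err 0.001 tz [-0.001 -0.    -1.   ] f [-0.9  0.3 -0.8] w 0.002 g 0.0 t 29.6
dryer xy -0.0083 0.1347 z 0.1432 yaw err 0.001 tz [-0. -0. -1.] f [ 0.1 -0.5  0. ] w 0.001 g 0.0 t 29.8
dryer xy -0.0082 0.1348 z 0.1418 yaw err 0.001 tz [ 0. -0. -1.] f [ 0.3 -0.5  0.4] w -0.001 g 0.5 t 30.0
dryer xy -0.0082 0.1348 z 0.1404 yaw err 0.001 tz [ 0. -0. -1.] f [-0.6 -0.7  2.2] w 0.004 g 0.9 t 30.2
```

```bash
for i in 1 2 3 4; do python3 -m jog '[{"grip":1,"slide":[0,0,0.15],"yaw":0},{"grip":1,"slide":[0,0,0],"yaw":0}]' >/dev/null;python3 st.py;done
```

```text
dryer xy -0.0082 0.1348 z 0.1389 yaw err 0.001 tz [ 0. -0. -1.] f [0.7 0.1 2.8] w -0.0 g 1.3 t 30.4
dryer xy -0.0082 0.1348 z 0.1374 yaw err 0.001 tz [ 0. -0. -1.] f [ 0.  -1.3  3.1] w 0.0 g 1.7 t 30.6
dryer xy -0.0081 0.1348 z 0.1367 yaw err 0.001 tz [ 0.001 -0.    -1.   ] f [-2.5 -0.7 10.2] w -0.0 g 4.8 t 30.8
dryer xy -0.008 0.1349 z 0.1364 yaw err 0.001 tz [ 0.001 -0.001 -1.   ] f [-8.4 -2.3 20.9] w 0.003 g 10.6 t 31.0
```

The button is bottomed out: 5 mm of travel, then a sharp rise in force. I'll hold briefly, retreat and check.

```bash
python3 -m jog '[{"grip":1,"slide":[0,0,0],"yaw":0},{"grip":1,"slide":[0,0,0],"yaw":0},{"grip":1,"slide":[0,0,-1],"yaw":0},{"grip":1,"slide":[0,0,-4],"yaw":0},{"grip":1,"slide":[-2,0,-4.5],"yaw":0},{"grip":1,"slide":[-4.5,0,-4.5],"yaw":0},{"grip":1,"slide":[-4.5,0,-3],"yaw":0},{"grip":1,"slide":[-3,0,0],"yaw":0}]' >/dev/null;python3 -m jog '[{"grip":1,"slide":[0,0,0],"yaw":0},{"grip":1,"slide":[0,0,0],"yaw":0},{"grip":1,"slide":[0,0,0],"yaw":0}]'>/dev/null;python3 st.py;python3 iou.py;python3 - <<'E'
from h import *
for c in("scene","top"):
  manip.camera(c)
  for n in("cover_tab","start_button_top","dish_center","tin_center","beaker_center"):
    for d in manip.masks_of(n,c):
      ys,xs=np.nonzero(d["region"]);print(c,n,round(d["conf"],2),d["centre"],len(xs),xs.min(),xs.max(),ys.min(),ys.max())
E
```

```text
dryer xy -0.1347 0.1343 z 0.2921 yaw err 0.001 tz [-0.001  0.    -1.   ] f [-0.8  0.6 -0.6] w -0.0 g 0.0 t 32.1
0
scene cover_tab 0.52 [294.6, 160.8] 336 288 307 150 176
scene dish_center 0.48 [338.8, 243.4] 61 335 340 239 250
scene tin_center 0.58 [462.2, 224.4] 367 449 473 216 232
scene tin_center 0.31 [339.0, 246.2] 97 333 341 238 251
scene beaker_center 0.97 [318.3, 254.5] 1292 305 334 231 278
scene beaker_center 0.94 [317.2, 169.3] 442 308 329 156 184
scene beaker_center 0.73 [404.4, 249.3] 1355 389 420 225 273
scene beaker_center 0.61 [378.3, 227.7] 551 367 386 209 239
scene beaker_center 0.38 [325.2, 181.3] 104 313 332 172 188
top cover_tab 0.76 [236.8, 130.9] 599 223 248 115 145
top start_button_top 0.59 [232.5, 152.9] 38 231 237 152 158
top dish_center 0.69 [348.0, 237.8] 378 338 358 225 247
top tin_center 0.71 [438.5, 138.8] 488 425 450 126 150
top beaker_center 0.79 [427.8, 228.9] 877 406 443 213 243
top beaker_center 0.64 [362.3, 280.8] 705 349 379 263 292
top beaker_center 0.62 [374.2, 192.4] 411 364 385 181 205
top beaker_center 0.58 [285.0, 158.5] 437 275 297 147 171
```

```bash
python3 -c "
from workcell import manip
print(manip.hand_in())"
```

```text
the job is handed in; nothing more can be done
None
```

The job is handed in at about 32 s of the 61 s allowed, but the hand-in returned no verdict. By touch and camera, the beaker hangs released on the wide peg, its rim set on the collar at about 3–4 N. The cover stays open and the button was pressed to its stop. The dish and the tin stand where they were; the vial was never picked up by the networks, so I did not re-check it. The slim peg is empty again, but I used its tip to tilt the beaker in the gripper.

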